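Fit the clamping plate on the heel press tray

ROBOT

A 6-joint arm with a two-finger parallel gripper is mounted at the origin on a cart in front of the work surface, level with it; the furniture and walls round the work are solid. World frame = base frame: x ahead of the robot, y to its left, z up, the work surface at z = 0. Lengths are in m, angles in rad, forces in N, time in s.
With the tool pointing down it reaches from about 0.425 to 0.95 m from the base axis. Payload 3.5 kg.
Tool frame: the origin (TCP) lies midway between the tips of the shut fingers; the grasp point (between the pads) lies 19 mm behind it (ctrl.hold_point_z is the distance from the TCP to the grasp point, in m); z points along the fingers, y is the line along which they close (so a half turn about z gives the same grasp; the last joint's range is limited). The gripper opens to 85 mm and grips with 20 to 120 N. Pads are 22 mm wide; open, the fingers measure 114 mm over their backs; the gripper's body (76 mm by 85 mm) begins 54 mm behind the grasp point. The pads swing forward as they close: fully open they stand 13 mm farther back than shut.
Start: joints at [0.966, 0.286, 1.577, -0, 1.279, -0.15], TCP at [0.296, 0.606, 0.231] pointing down, gripper open.
Joint ranges: [-2.77, 2.77], [-0.9, 2.22], [0.21, 2.48], [-1.53, 4.67], [0.24, 2.81], [-2.84, 2.84]. Speed limits (rad/s): [2.79, 2.79, 3.14, 3.14, 3.14, 3.14].

INTERFACE

Orientations are given as a unit quaternion [x, y, z, w].
In Python, from plant import readout, cams, sign_off, ctrl gives the robot as it stands. The module is installed in compiled form; this text tells all that it offers.
- The arm moves only by the tool step_arm, never from a script. Its argument "increments" is a list of rows, each a list of 2 entries, a list of its own where there are three numbers: the shift along the world's x, y, z in mm, then the turn, a rotation vector about the world's x, y, z in rad. In form: [[[x, y, z], [rx, ry, rz]], ...]. A call has 1 to 8 rows; each row shifts and turns the commanded pose from where the row before left it; what a row does not reach is not made up. A row lasts 1/12 s, in which the tool goes at most 41.7 mm and 7.16 degrees, less where a joint would pass 70% of its speed; a pose out of reach is approached as far as the arm can. A call is refused whole if a number of a shift passes 41.7 or a number of a turn 0.125, either way. A call with a gripper value outside its range is refused whole. "fingers" is the opening, from -1 (shut) to 1 (fully open), set as the call begins (left out, the last holds). The fingers move at their own pace and stop on an object; "grip_force" is the grip in N (left out, the last holds). Time passes only in rows, so rows that do not move let the fingers close. It gives the time, the measured TCP pose, the force, the opening and the grip force at its end, in the units of the state.
- readout.get_state(): the state, without advancing time (a new reading comes with each control period).
- cams.read_camera(name): name is "side" or "top" or "wrist"; returns the picture (400x640x3 uint8, red, green, blue); there is no depth.
- cams.get_calibration(name): a dict with "fx", "fy", "cx", "cy" (pixels), "eye" and "rotation" of the camera in the world; the wrist camera has in their place "T_tool_cam" (4x4, takes a point from camera to tool coordinates, whose origin is the TCP and whose axes are the flange's). Camera axes: x right, y up, looking along -z (the intrinsics and any distortion apply to the point x, -y, -z); pixel columns grow to the right and rows downward; lengths in m; the calibration is good to about 2 mm. A picture is of the moment at which its call begins: read the wrist's pose just before it. get_calibration takes no time and is no camera call.
- sign_off(): hands the job in; it is judged then, once.
The state is a dict: "time": time; "qpos": joint angles; "dq": joint speeds; "joint_efforts": joint torques, N m; "eef_pos": TCP position; "tcp_rot": TCP orientation; "contact_force": force on the tool from outside, world axes, zero at the start; "wrist_torque": the same for the moment, N m; "opening": opening from 0.0 (shut) to 1.0 (fully open); "finger_force": force on a finger pad.
Only numpy, scipy, OpenCV 4.12 (cv2) and the standard library are available. Lean on these libraries where they do the work, as an engineer would, in place of code of your own. Each camera call takes 0.05 s, during which the arm holds its last target. There are 200 camera calls.

TASK

Set up the small heel press: pull its tray out all the way to the stop, then pick up the loose clamping plate and lower it over the two locating pins on the tray, large hole over the thick pin, until it lies flush on the tray. Keep hold of the plate until it rests there, then let go and leave the tray fully out. Do not push the tape roll, heel block, tin or thread cone about.

Things in the scene. Friction and masses are not known exactly. Their poses are not given: they have to be found in the camera images.
- press: The heel press, a grey box fixed to the bench, 130 (its x) x 184 (its y) x 95 mm high, open at the front, with a fixed black wheel on its roof (52 mm across, top at 117 mm). Origin: centre of its underside, at bench height. Its front faces its own -x; z up.
- tray (a joint): The press's tray, sliding straight out along the press's -x. 0 = fully in, 0.140 m = out to the stop; it starts between 0 and 0.03. It takes about 3 N to slide (friction, more when moved fast) and stays where it is left. It is a steel plate 154 mm wide with a grey front panel whose top is 16 mm above the tray's surface.
- tray_handle (a point): Centre of the straight part of the tray's steel bow handle: a level round bar 10 mm thick, 84 mm long along the press's y, 62 mm above the bench and 60 mm in front of the press's front face when the tray is in. Moves with the tray. Can be gripped from above with the fingers closing along the press's x. Axes as the press's.
- tray_seat (a point): Point on the tray's upper surface (30 mm above the bench) midway between the two locating pins; moves with the tray, axes as the press's. It lies 65 mm inside the press's front face when the tray is in, 75 mm in front of it when out at the stop.
- pin_thick (a point): Foot of the thick pin on the tray's surface: dark steel, 14 mm diameter, upright, 26 mm high with the top 6 mm tapered; 42 mm from tray_seat towards the press's -y.
- pin_thin (a point): Foot of the thin pin: dark steel, 8 mm diameter, 26 mm high with the top 6 mm tapered; 42 mm from tray_seat towards the press's +y.
- plate: Loose steel clamping plate, 54 (x) x 116 (y) x 12 mm, with a 26 mm wide tongue standing out 14 mm at its +y end, an upright black grip on top and two round through holes 2.4 mm wider than their pins. Origin: centre of the underside of the 54 x 116 mm part; z up. About 0.35 kg. Seated, its origin coincides with tray_seat and its axes with the tray's.
- plate_grip (a point): Point in the plate's black grip, 36 mm above the plate's underside. The grip is a bar 12 mm thick (plate x), 50 mm long (plate y), its top 43 mm above the plate's underside. Grasp it from above with the fingers closing along the plate's x.
- hole_large (a point): Centre of the large hole (16.4 mm) at the plate's underside, 42 mm from the plate's origin towards its -y; for the thick pin.
- hole_small (a point): Centre of the small hole (10.4 mm) at the plate's underside, at the tongue end, 42 mm from the origin towards the plate's +y; for the thin pin.
- tape: Roll of masking tape lying flat, 92 mm across, 24 mm high; a bystander. Origin: centre of underside.
- heel: Brown heel block, 48 x 26 x 28 mm high, loose on the bench right of the press; a bystander. Origin: centre of underside.
- tin: Round flat tin, 64 mm across, 25 mm high, left of the press; a bystander. Origin: centre of underside.
- cone: Cone of beige thread, 58 mm across, 86 mm high, back left; a bystander. Origin: centre of underside.
Things that resemble listed ones, but are neither listed nor needed, are in the scene too. What is shaped like the plate but purple or turquoise is not meant.

How it is judged:
On the way, in this order (a step that is already met when the one before it is completed fails the run):
1. the tray is pulled out to its stop (within 5 mm) (value of joint tray above 0.135 m), for 0.2 s.
2. the plate, still held by the fingers, has been lowered over both pins to within 5 mm of the tray (horizontal distance between hole_large and pin_thick below 0.003 m and horizontal distance between hole_small and pin_thin below 0.003 m and z of plate in the frame of tray_seat between -0.004 and 0.005 m and contact force between the fingers and plate above 0.5 N), for 0.1 s.
At the end, for the whole second after the job is handed in: The tray is out within 5 mm of its stop; the plate lies flush on the tray (within 3 mm and 2 degrees) with the large hole over the thick pin and the small hole over the thin pin (each centred within 3 mm), released and at rest (value of joint tray above 0.135 m and horizontal distance between hole_large and pin_thick below 0.003 m and horizontal distance between hole_small and pin_thin below 0.003 m and z of plate in the frame of tray_seat between -0.004 and 0.003 m and angle between the z axis of plate and the z axis of tray_seat, either way round below 0.035 rad and linear speed of plate below 0.01 m/s and contact force between the fingers and plate below 0.1 N); the robot touches nothing.
It fails at once if the masking tape is pushed more than 30 mm (distance of tape from where it was at the start of the episode above 0.03 m).
It fails at once if the heel block is pushed more than 30 mm (distance of heel from where it was at the start of the episode above 0.03 m).
It fails at once if the polish tin is pushed more than 30 mm (distance of tin from where it was at the start of the episode above 0.03 m).
It fails at once if the thread cone is pushed more than 30 mm (distance of cone from where it was at the start of the episode above 0.03 m).
It also fails if it takes over 51 s, if anything falls off the work surface, if the arm or the gripper's body presses on something with over 40 N, if the wrist force passes 120 N, or if a joint passes its speed limit or range.

## Working session

There is one attempt and no reset: what is moved stays moved. The work goes in short steps, Python scripts to look and compute and a tool call to move; the robot and the scene stay as the last step left them, time stands still between calls to the robot, and variables do not carry over. Pictures are saved under pics/ and viewed, at most 10 in all, crops included, and the job is handed in when it is done.

Besides the shell and the picture viewer there is one more tool, called as name(argument=value, ...) on one line, values as JSON. step_arm: Moves the arm, as the interface text tells. Its arguments: {"type":"object","properties":{"increments":{"type":"array","items":{"type":"array"}},"fingers":{"type":"number"},"grip_force":{"type":"number"}},"required":["increments"]}

```bash
mkdir -p pics; cat > h.py <<'E'
import numpy as np, cv2
from plant import readout, cams, ctrl
def save(n,f):
    im=cams.read_camera(n); cv2.imwrite(f,im[:,:,::-1]); return im
def ray(c,u,v):
    d=np.array([(u-c['cx'])/c['fx'],-(v-c['cy'])/c['fy'],-1.0]); return np.array(c['eye']),np.array(c['rotation'])@d
def pt(c,u,v,z):
    e,d=ray(c,u,v); return e+d*(z-e[2])/d[2]
def proj(c,p):
    q=np.array(c['rotation']).T@(np.array(p)-np.array(c['eye'])); q=q/-q[2]
    return np.array([c['cx']+c['fx']*q[0], c['cy']-c['fy']*q[1]])
E
python3 - <<'E'
from h import *
for n in('top','side','wrist'):
    save(n,f'pics/{n}0.png'); print(n,cams.get_calibration(n))
print(readout.get_state(),ctrl.hold_point_z)
E
```

```text
top {'fx': 367.5868566179514, 'fy': 367.5868566179514, 'cx': 323.9495709936989, 'cy': 205.316125335534, 'eye': array([0.41000059, 0.03181128, 0.98256974]), 'rotation': array([-0.06119556,  0.06888646,  0.70701682, -0.70116829])}
side {'fx': 366.8843637056271, 'fy': 366.8843637056271, 'cx': 320.0785674102731, 'cy': 199.44681586700963, 'eye': array([-0.01794492, -0.58843713,  0.81526778]), 'rotation': array([ 0.39259797, -0.147762  , -0.32579731,  0.84728351])}
wrist {'fx': 289.76682236545616, 'fy': 289.76682236545616, 'cx': 321.6909183458793, 'cy': 205.18349352497754, 'T_tool_cam': array([[-5.94727168e-04,  9.56622610e-01,  2.91329416e-01,
         7.49922151e-02],
       [ 9.99999568e-01,  7.77238003e-04, -5.10750127e-04,
         1.46566725e-03],
       [-7.15027413e-04,  2.91328986e-01, -9.56622658e-01,
        -1.41330728e-01],
       [ 0.00000000e+00,  0.00000000e+00,  0.00000000e+00,
         1.00000000e+00]])}
{'time': 0.15, 'qpos': array([ 9.65969234e-01,  2.87040729e-01,  1.57785345e+00, -1.72481454e-05,
        1.27862806e+00, -1.49987173e-01]), 'dq': array([-4.28489088e-05, -2.54995790e-03, -4.48831845e-03, -6.01709829e-04,
        2.13444242e-03, -6.04561253e-04]), 'joint_efforts': array([ 1.34944024e-03, -4.06604040e+01, -2.93140250e+01, -1.41289270e-04,
        3.94516101e-03, -1.90743975e-06]), 'eef_pos': array([0.29620804, 0.60595271, 0.23020567]), 'tcp_rot': array([ 2.25462137e-01,  9.74251453e-01, -8.99933519e-04, -3.47860801e-04]), 'contact_force': array([0.00443598, 1.240291  , 0.8371678 ]), 'wrist_torque': array([0.04325195, 0.05089586, 0.0314378 ]), 'finger_force': 0.0, 'opening': 0.9972652961390016} 0.0187
```

View pics/top0.png

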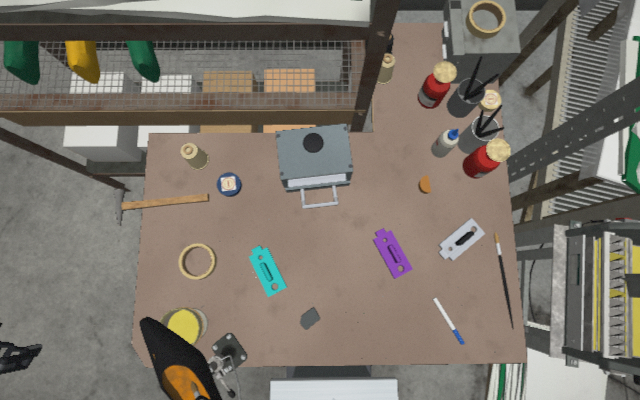

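View pics/side0.png

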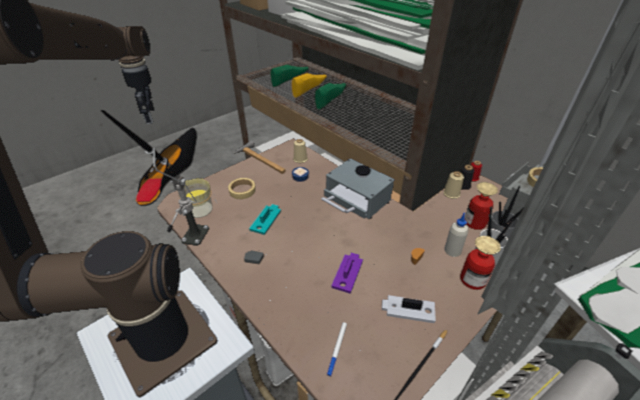

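Three things could be taken for the plate in the top picture: turquoise (267,271), purple (392,254) and steel grey with a black grip (462,239). I choose the grey one. I'll check it, along with the press, in a close crop.

```bash
python3 - <<'E'
import re
s=open('h.py').read()
s=s.replace("import numpy as np, cv2","import numpy as np, cv2\nfrom scipy.spatial.transform import Rotation as R")
s=s.replace("np.array(c['rotation'])","R.from_quat(c['rotation']).as_matrix()")
open('h.py','w').write(s)
import cv2,numpy as np
im=cv2.imread('pics/top0.png')
a=cv2.resize(im[210:270,430:500],None,fx=5.7,fy=5.7,interpolation=cv2.INTER_CUBIC)
b=cv2.resize(im[115:215,265:365],None,fx=4,fy=4,interpolation=cv2.INTER_CUBIC)
H=max(a.shape[0],b.shape[0]); pad=lambda x:np.vstack([x,np.zeros((H-x.shape[0],x.shape[1],3),np.uint8)])
cv2.imwrite('pics/crop1.png',np.hstack([pad(a),pad(b)]))
E
python3 - <<'E'
from h import *
c=cams.get_calibration('top')
print(pt(c,462,239,0.012),pt(c,303,205,0.062),pt(c,338,203,0.062))
E
```

```text
[ 0.49729528 -0.34476282  0.012     ] [0.58271244 0.07429937 0.062     ] [ 0.58724843 -0.01495109  0.062     ]
```

View pics/crop1.png

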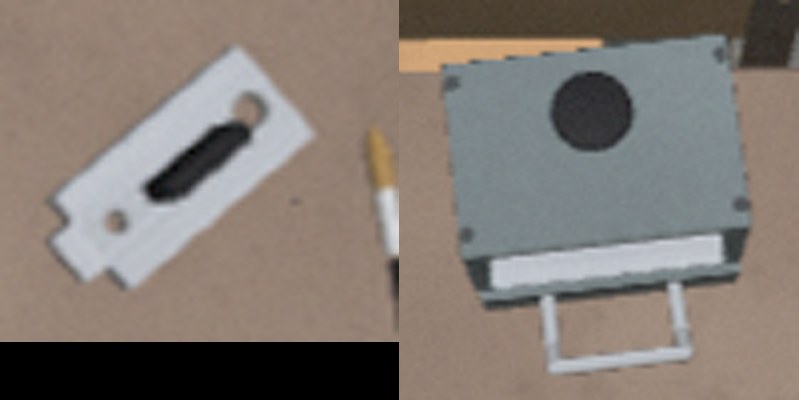

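The grey piece has a steel body, a black grip, its tongue and small hole at lower left (450,249), and the large hole at (474,229). That makes it the plate. The handle ends are at about (303.5,206) and (337,203).

```bash
python3 - <<'E'
from h import *
c=cams.get_calibration('top')
def A(x,y): return 430+x/5.7-.5,210+y/5.7-.5
def B(x,y): return 265+(x-399)/4-.5,115+y/4-.5
S=pt(c,*A(116,221),.010);L=pt(c,*A(249,108),.010)
print('holes',S,L,np.linalg.norm(S-L),'yaw of y-90',np.degrees(np.arctan2(*(S-L)[[1,0]]))-90,(S+L)/2)
l=pt(c,*B(553,366),.062);r=pt(c,*B(688,353),.062)
y=lambda a,b:np.degrees(np.arctan2(*(a-b)[[1,0]]))-90
print('handle',l,r,np.linalg.norm(l-r),y(l,r),(l+r)/2)
k=[pt(c,*B(*q),.095) for q in((445,66),(722,38),(750,222),(465,258))]
print('roof',np.array(k).round(4),y(k[0],k[1]),y(k[3],k[2]))
w=pt(c,*B(592,112),.117);print('wheel',w)
E
```

```text
holes [ 0.47324653 -0.31138387  0.01      ] [ 0.52540214 -0.37773709  0.01      ] 0.08439761292200357 yaw of y-90 38.16840121438315 [ 0.49932434 -0.34456048  0.01      ]
handle [0.58012285 0.07429627 0.062     ] [ 0.58792136 -0.01177049  0.062     ] 0.0864193492825198 5.177428241618756 [0.58402211 0.03126289 0.062     ]
roof [[ 0.7689  0.1418  0.095 ]
 [ 0.787  -0.0352  0.095 ]
 [ 0.6647 -0.0503  0.095 ]
 [ 0.6427  0.1275  0.095 ]] 5.823518471786969 7.067909834964368
wheel [0.72949825 0.04784728 0.117     ]
```

step_arm(increments=[[[16,-32,0],[0,0,-0.056]],[[16,-32,0],[0,0,-0.056]],[[16,-32,0],[0,0,-0.056]],[[16,-32,0],[0,0,-0.056]],[[16,-32,0],[0,0,-0.056]],[[16,-32,0],[0,0,-0.056]],[[16,-32,0],[0,0,-0.056]],[[16,-32,0],[0,0,-0.056]]], fingers=0.1, grip_force=60)

```text
time: 0.82
eef_pos: [0.4247, 0.3487, 0.231]
tcp_rot: [0.437, 0.899, -0.0, -0.0]
contact_force: [-0.3, -0.3, 0.3]
opening: 0.551
finger_force: 0.0
```

step_arm(increments=[[[16,-32,0],[0,0,-0.056]],[[16,-32,0],[0,0,-0.056]],[[16,-32,0],[0,0,-0.056]],[[16,-32,0],[0,0,-0.056]],[[16,-32,0],[0,0,-0.056]],[[16,-32,0],[0,0,-0.056]],[[16,-32,0],[0,0,-0.056]],[[16,-32,0],[0,0,-0.056]]])

```text
time: 1.48
eef_pos: [0.5528, 0.0927, 0.2311]
tcp_rot: [0.626, 0.78, -0.0, -0.0]
contact_force: [0.8, 0.8, -1.0]
opening: 0.549
finger_force: 0.0
```

step_arm(increments=[[[16,-32,0],[0,0,-0.056]],[[16,-32,0],[0,0,-0.056]],[[0,0,-30],[0,0,0]],[[0,0,0],[0,0,0]],[[0,0,0],[0,0,0]]])

```text
time: 1.9
eef_pos: [0.5827, 0.0304, 0.1988]
tcp_rot: [0.668, 0.744, -0.002, -0.003]
contact_force: [-0.2, -0.2, 0.4]
opening: 0.553
finger_force: 0.0
```

```bash
cat >> h.py <<'E'
def wcal(s):
    c=cams.get_calibration('wrist'); T=np.eye(4); T[:3,:3]=R.from_quat(s['tcp_rot']).as_matrix(); T[:3,3]=s['eef_pos']
    M=T@np.array(c['T_tool_cam']); c['eye']=M[:3,3]; c['rotation']=R.from_matrix(M[:3,:3]).as_quat(); return c
def wshot(f):
    s=readout.get_state(); im=save('wrist',f); return s,wcal(s),im
def tyaw(s): 
    y=R.from_quat(s['tcp_rot']).as_matrix()[:,1]; return np.degrees(np.arctan2(y[1],y[0]))
E
python3 - <<'E'
from h import *
s,c,im=wshot('pics/w1.png'); print(s['time'],s['eef_pos'],tyaw(s),s['opening'])
for p in((.580,.0743,.062),(.588,-.0118,.062)): print(proj(c,p))
E
```

```text
1.9 [0.5826675  0.03042633 0.19880314] 6.156846195414991 0.5530038264841789
[324.43494676 152.5488405 ]
[323.02170123 236.72790458]
```

View pics/w1.png

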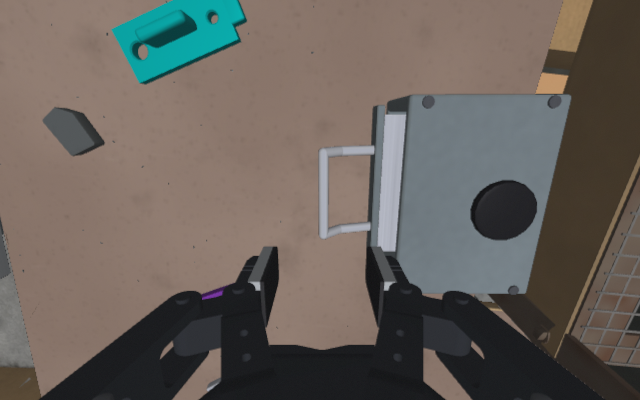

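step_arm(increments=[[[1,0,-38],[0,0,0]],[[0,0,-38],[0,0,0]],[[0,0,-38],[0,0,0]],[[0,0,-25],[0,0,0]],[[0,0,-15],[0,0,0]],[[0,0,0],[0,0,0]]])

```text
time: 2.45
eef_pos: [0.5827, 0.032, 0.0442]
tcp_rot: [0.667, 0.745, -0.002, -0.003]
contact_force: [-0.3, -0.1, 0.6]
opening: 0.549
finger_force: 0.0
```

step_arm(increments=[[[0,0,0],[0,0,0]],[[0,0,0],[0,0,0]],[[0,0,0],[0,0,0]],[[0,0,0],[0,0,0]],[[0,0,0],[0,0,0]]], fingers=-1)

```text
time: 2.87
eef_pos: [0.5867, 0.0307, 0.05]
tcp_rot: [0.668, 0.744, 0.001, 0.001]
contact_force: [-3.1, 1.7, 6.2]
opening: 0.088
finger_force: 58.7
```

step_arm(increments=[[[-8,-0.9,0],[0,0,0]],[[-13,-1.4,0],[0,0,0]],[[-13,-1.4,0],[0,0,0]],[[-13,-1.4,0],[0,0,0]],[[-13,-1.4,0],[0,0,0]],[[-13,-1.4,0],[0,0,0]],[[-13,-1.4,0],[0,0,0]],[[-13,-1.4,0],[0,0,0]]])

```text
time: 3.53
eef_pos: [0.4892, 0.02, 0.05]
tcp_rot: [0.668, 0.744, 0.003, 0.003]
contact_force: [3.8, 2.9, 5.1]
opening: 0.096
finger_force: 60.2
```

step_arm(increments=[[[-8,-0.9,0],[0,0,0]],[[-5,-0.5,0],[0,0,0]],[[-5,-0.5,0],[0,0,0]],[[-4,-0.4,0],[0,0,0]],[[-4,-0.4,0],[0,0,0]],[[0,0,0],[0,0,0]]])

```text
time: 4.03
eef_pos: [0.4627, 0.0171, 0.05]
tcp_rot: [0.668, 0.744, 0.002, 0.002]
contact_force: [-0.8, 3.9, 8.5]
opening: 0.09
finger_force: 60.7
```

step_arm(increments=[[[-4,-0.4,0],[0,0,0]],[[-4,-0.4,0],[0,0,0]],[[-3,-0.3,0],[0,0,0]],[[0,0,0],[0,0,0]],[[0,0,0],[0,0,0]]])

```text
time: 4.45
eef_pos: [0.453, 0.016, 0.05]
tcp_rot: [0.668, 0.744, 0.003, 0.003]
contact_force: [3.6, 4.3, 6.0]
opening: 0.09
finger_force: 60.4
```

step_arm(increments=[[[-3,-0.3,0],[0,0,0]],[[-3,-0.3,0],[0,0,0]],[[-2,-0.2,0],[0,0,0]],[[0,0,0],[0,0,0]],[[0,0,0],[0,0,0]]])

```text
time: 4.87
eef_pos: [0.453, 0.0159, 0.0502]
tcp_rot: [0.67, 0.742, 0.012, 0.012]
contact_force: [31.1, 11.8, -22.6]
opening: 0.086
finger_force: 58.3
```

The stop is felt at x = 0.453 with 31 N. I'll ease off, let go and rise.

step_arm(increments=[[[5,0.6,0],[0,0,0]],[[0,0,0],[0,0,0]],[[0,0,0],[0,0,0]]])

```text
time: 5.12
eef_pos: [0.453, 0.016, 0.05]
tcp_rot: [0.669, 0.743, 0.006, 0.006]
contact_force: [13.5, 7.3, -1.8]
opening: 0.09
finger_force: 60.4
```

step_arm(increments=[[[0,0,0],[0,0,0]],[[0,0,0],[0,0,0]],[[0,0,0],[0,0,0]],[[0,0,20],[0,0,0]],[[0,0,30],[0,0,0]],[[0,0,30],[0,0,0]],[[0,0,30],[0,0,0]],[[0,0,30],[0,0,0]]], fingers=0.1)

```text
time: 5.78
eef_pos: [0.4453, 0.0155, 0.188]
tcp_rot: [0.668, 0.744, -0.001, -0.001]
contact_force: [1.8, 0.7, 0.3]
opening: 0.549
finger_force: 0.0
```

step_arm(increments=[[[30,-20,20],[0,0,0]],[[30,-20,0],[0,0,0]],[[30,-20,0],[0,0,0]],[[10,-5,0],[0,0,0]],[[0,0,0],[0,0,0]],[[0,0,0],[0,0,0]]])

```text
time: 6.28
eef_pos: [0.5454, -0.0493, 0.2061]
tcp_rot: [0.668, 0.744, -0.001, -0.002]
contact_force: [-0.3, 0.3, -0.6]
opening: 0.549
finger_force: 0.0
```

```bash
python3 - <<'E'
from h import *
s,c,im=wshot('pics/w2.png'); print(s['time'],s['eef_pos'],tyaw(s),s['opening'])
np.save('w2.npy',[c],allow_pickle=True)
u=np.array([np.cos(.11),np.sin(.11),0]);v=np.array([-u[1],u[0],0]); seat=np.array([.577,.030,.056])
for k in(-.042,.042): print(proj(c,seat+k*v))
save('top','pics/top1.png')
x=im[40:340,160:520,::-1]; cv2.imwrite('pics/w2c.png',cv2.resize(x,None,fx=2,fy=2,interpolation=cv2.INTER_CUBIC))
E
```

```text
6.2833 [ 0.54543118 -0.04931859  0.20610562] 6.148252833821804 0.5492852477057945
[361.70942057 161.40947203]
[365.05801608  70.10521451]
```

View pics/w2c.png

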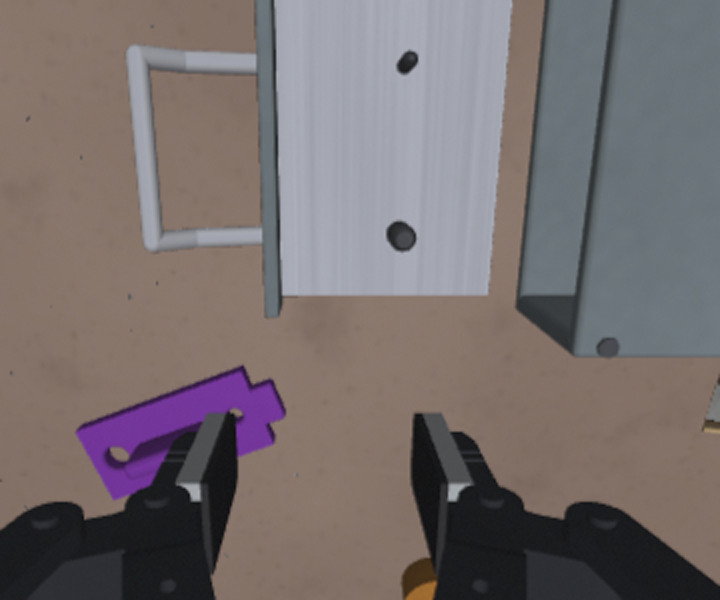

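The tray is out. The thin pin's blob is at crop (407,62) and the thick pin's at (401,236). I'll fit both pins with a projected cylinder model.

```bash
cat >> h.py <<'E'
from scipy.optimize import least_squares
def pinfit(c,im,guess,r,z0=.030,rt=None):
    rt=rt or r*.65; g=cv2.cvtColor(im,cv2.COLOR_RGB2GRAY).astype(float)
    a=np.linspace(0,2*np.pi,48); 
    def hull(p):
        P=[proj(c,(p[0]+q*np.cos(t),p[1]+q*np.sin(t),z)) for q,z in((r,z0),(r,z0+.02),(rt,z0+.026)) for t in a]
        return cv2.convexHull(np.array(P,np.float32))
    def cen(h): m=cv2.moments(h); return np.array([m['m10'],m['m01']])/m['m00'],m['m00']
    k,_=cen(hull(guess)); u,v=k.round().astype(int); w=int(14)
    sub=g[v-w:v+w+1,u-w:u+w+1]; bg=np.median(sub); wt=np.clip((bg-sub-25)/(bg-60-25),0,1)
    n,lab,st,_=cv2.connectedComponentsWithStats((wt>0.2).astype(np.uint8))
    i=1+np.argmax(st[1:,4]); wt=wt*(cv2.dilate((lab==i).astype(np.uint8),np.ones((3,3)))>0)
    Y,X=np.mgrid[v-w:v+w+1,u-w:u+w+1]; o=np.array([(wt*X).sum(),(wt*Y).sum()])/wt.sum()
    s=least_squares(lambda p:cen(hull(p))[0]-o,guess,diff_step=1e-3,x_scale=.001)
    return s.x,o,wt.sum(),cen(hull(s.x))[1]
def pose(a,b): # thick, thin -> mid, yaw deg, dist
    d=np.array(b)-np.array(a); return (np.array(a)+b)/2,np.degrees(np.arctan2(d[1],d[0]))-90,np.hypot(*d)
E
python3 - <<'E'
from h import *
c=np.load('w2.npy',allow_pickle=True)[0]; im=cv2.imread('pics/w2.png')[:,:,::-1].copy()
t=cams.get_calibration('top'); ti=cv2.imread('pics/top1.png')[:,:,::-1].copy()
for C,I in((c,im),(t,ti)):
    A=pinfit(C,I,[.5817,-.0119],.007);B=pinfit(C,I,[.572,.072],.004); print(A,B,pose(A[0],B[0]))
E
```

```text
(array([ 0.58139444, -0.00987433]), array([360.02990697, 157.6181287 ]), np.float64(160.58024691358025), 185.43160125706345) (array([0.57247859, 0.07321786]), array([363.25613079,  70.80912089]), np.float64(84.01204819277109), 93.3875538080465) (array([0.57693651, 0.03167176]), np.float64(6.124445034588803), np.float64(0.08356916303459967))
(array([ 0.59940253, -0.04045879]), array([347.27990431, 199.92464115]), np.float64(69.66666666666666), 30.569609836442396) (array([0.55363582, 0.1079517 ]), array([290.36200378, 217.66824197]), np.float64(8.890756302521009), 11.471196942497045) (array([0.57651918, 0.03374646]), np.float64(17.138677025588535), np.float64(0.15530700059830507))
```

```bash
python3 - <<'E'
from h import *
t=cams.get_calibration('top');s=cams.get_calibration('side')
for n,q in dict(redbase=(474,285),whitebase=(455,252),heel=(418,258)).items(): print(n,pt(s,*q,0))
for q,g in(((474,285),(498,150)),((455,252),(453,135))):
    b=pt(s,*q,0); e,d=ray(t,*g)
    f=least_squares(lambda z:np.linalg.norm((e+d*(z[0]-e[2])/d[2])[:2]-b[:2])*1,[.1]);print(f.x,e+d*(f.x[0]-e[2])/d[2])
E
```

```text
redbase [ 0.68777158 -0.4142367   0.        ]
whitebase [ 7.52452691e-01 -3.14983863e-01 -1.11022302e-16]
heel [ 0.65367598 -0.25625581  0.        ]
[0.13018229] [ 0.70291754 -0.40405747  0.13018229]
[0.09329764] [ 0.7564495  -0.31094397  0.09329764]
```

step_arm(increments=[[[0,-36,0],[0,0,0.056]],[[0,-36,0],[0,0,0.056]],[[0,-36,0],[0,0,0.056]],[[0,-36,0],[0,0,0.056]],[[0,-36,0],[0,0,0.056]],[[0,-36,0],[0,0,0.056]],[[0,-36,0],[0,0,0.056]],[[0,-36,0],[0,0,0.056]]], fingers=0.1)

```text
time: 7.05
eef_pos: [0.5456, -0.3375, 0.2073]
tcp_rot: [0.484, 0.875, 0.0, -0.0]
contact_force: [0.3, 0.6, 0.1]
opening: 0.546
finger_force: 0.0
```

step_arm(increments=[[[5,-36,0],[0,0,0.056]],[[0,-36,0],[0,0,0.056]],[[0,0,0],[0,0,0]],[[0,0,0],[0,0,0]],[[0,0,0],[0,0,0]]])

```text
time: 7.47
eef_pos: [0.551, -0.4079, 0.207]
tcp_rot: [0.436, 0.9, 0.0, -0.001]
contact_force: [-0.1, 1.2, 0.8]
opening: 0.55
finger_force: 0.0
```

```bash
python3 - <<'E'
from h import *
s,c,im=wshot('pics/w3.png'); print(s['time'],s['eef_pos'],tyaw(s),s['opening'])
np.save('w3.npy',[c],allow_pickle=True)
for p in([ 0.4732,-0.3114,.012],[ 0.5254,-0.3777,.012]): print(proj(c,p))
x=im[150:380,200:460,::-1]; cv2.imwrite('pics/w3c.png',cv2.resize(x,None,fx=2.6,fy=2.6,interpolation=cv2.INTER_CUBIC))
E
```

```text
7.4667 [ 0.55102268 -0.40788589  0.20697216] 38.271149874286394 0.550240634698523
[319.2139664   69.75569226]
[319.36694421 150.12541235]
```

View pics/w3c.png

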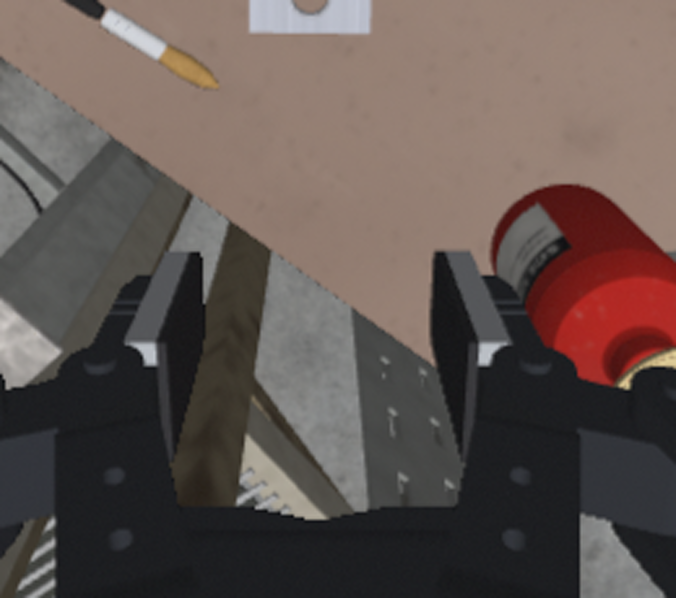

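The plate is at the top of the frame, with its large hole at (320,151) as predicted. I'll fit its outline in the full picture.

```bash
cat >> h.py <<'E'
def platefit(c,im,guess,z=.012):
    hsv=cv2.cvtColor(im,cv2.COLOR_RGB2HSV); m=((hsv[...,1]<45)&(hsv[...,2]>130)).astype(np.uint8)
    cs,_=cv2.findContours(m,cv2.RETR_EXTERNAL,cv2.CHAIN_APPROX_NONE)
    x,y=proj(c,(guess[0],guess[1],z)); k=min((q for q in cs if cv2.contourArea(q)>1500),key=lambda q:-cv2.pointPolygonTest(q,(float(x),float(y)),True))
    P=np.array([(-.027,-.058),(.027,-.058),(.027,.058),(.013,.058),(.013,.072),(-.013,.072),(-.013,.058),(-.027,.058)])
    def poly(p):
        a=p[2];Q=P@np.array([[np.cos(a),np.sin(a)],[-np.sin(a),np.cos(a)]])+p[:2]
        return np.array([proj(c,(*q,z)) for q in Q],np.float32)
    def res(p):
        h=poly(p); return [cv2.pointPolygonTest(h,(float(q[0][0]),float(q[0][1])),True)-.5 for q in k]
    s=least_squares(res,guess,loss='soft_l1',x_scale=[.001,.001,.01],diff_step=1e-3)
    return s.x,np.sqrt(np.mean(np.square(s.fun))),cv2.contourArea(k),cv2.contourArea(poly(s.x))
E
python3 - <<'E'
from h import *
c=np.load('w3.npy',allow_pickle=True)[0]; im=cv2.imread('pics/w3.png')[:,:,::-1].copy()
r=platefit(c,im,[.4993,-.3446,np.radians(38.2)]); print(r,np.degrees(r[0][2]))
t=cams.get_calibration('top'); ti=cv2.imread('pics/top0.png')[:,:,::-1].copy()
r=platefit(t,ti,[.4993,-.3446,np.radians(38.2)]); print(r,np.degrees(r[0][2]))
E
```

```text
(array([ 0.49816042, -0.34332473,  0.65376401]), np.float64(0.5883438956358785), 5806.5, 5823.946949014557) 37.45791847602166
(array([ 0.27046239, -0.55384092, -1.48338323]), np.float64(34.27916403013695), 5060.5, 1060.3975506331772) -84.99159836099591
```

step_arm(increments=[[[-18,22,0],[0,0,-0.013]],[[-18,22,0],[0,0,0]],[[-17,21,-30],[0,0,0]],[[0,0,-40],[0,0,0]],[[0,0,-40],[0,0,0]],[[0,0,0],[0,0,0]],[[0,0,0],[0,0,0]]])

```text
time: 8.1
eef_pos: [0.4972, -0.3414, 0.0954]
tcp_rot: [0.441, 0.897, 0.001, -0.003]
contact_force: [0.3, -0.6, 0.5]
opening: 0.547
finger_force: 0.0
```

```bash
python3 - <<'E'
from h import *
s=readout.get_state(); print(s['eef_pos'],tyaw(s),s['contact_force'])
E
```

```text
[ 0.49723356 -0.34138777  0.09539661] 37.624759904839465 [ 0.31216252 -0.6422475   0.52893434]
```

step_arm(increments=[[[1,-2,-30],[0,0,0]],[[0,0,-25],[0,0,0]],[[0,0,-14],[0,0,0]],[[0,0,-7],[0,0,0]],[[0,0,0],[0,0,0]],[[0,0,0],[0,0,0]]])

```text
time: 8.6
eef_pos: [0.5005, -0.3471, 0.0231]
tcp_rot: [0.442, 0.897, -0.0, 0.001]
contact_force: [0.2, 0.1, 0.8]
opening: 0.552
finger_force: 0.0
```

step_arm(increments=[[[0,0,0],[0,0,0]],[[0,0,0],[0,0,0]],[[0,0,0],[0,0,0]],[[0,0,0],[0,0,0]],[[0,0,0],[0,0,0]],[[0,0,0],[0,0,0]]], fingers=-1, grip_force=80)

```text
time: 9.1
eef_pos: [0.5003, -0.3471, 0.023]
tcp_rot: [0.442, 0.897, -0.0, 0.001]
contact_force: [-1.0, 1.0, 6.7]
opening: 0.118
finger_force: 81.5
```

```bash
python3 - <<'E'
from h import *
s=readout.get_state(); print(s['eef_pos'],tyaw(s),s['contact_force'],s['opening'],R.from_quat(s['tcp_rot']).as_matrix()[:,2])
E
```

```text
[ 0.50026818 -0.34712136  0.02303365] 37.5341638302476 [-0.96567181  1.0213366   6.72907908] 0.11755331029186925 [ 0.0016046  -0.0016493  -0.99999735]
```

step_arm(increments=[[[0,0,20],[0,0,0]],[[0,0,30],[0,0,0]],[[0,0,35],[0,0,0]],[[0,0,35],[0,0,0]],[[0,20,20],[0,0,-0.027]],[[8,30,0],[0,0,-0.052]],[[8,30,0],[0,0,-0.052]],[[8,30,0],[0,0,-0.052]]])

```text
time: 9.77
eef_pos: [0.5226, -0.2348, 0.1602]
tcp_rot: [0.524, 0.852, 0.0, -0.001]
contact_force: [-0.0, -0.0, -4.7]
opening: 0.116
finger_force: 80.2
```

step_arm(increments=[[[8,34,0],[0,0,-0.052]],[[8,34,0],[0,0,-0.052]],[[8,34,0],[0,0,-0.052]],[[8,34,0],[0,0,-0.052]],[[8,34,0],[0,0,-0.052]],[[8,34,0],[0,0,-0.052]],[[8,34,0],[0,0,-0.052]]])

```text
time: 10.35
eef_pos: [0.5782, 0.0037, 0.1594]
tcp_rot: [0.669, 0.743, -0.001, -0.001]
contact_force: [0.6, -0.3, -4.3]
opening: 0.121
finger_force: 80.2
```

step_arm(increments=[[[5,24,0],[0,0,0]],[[0,2,-20],[0,0,0]],[[0,0,-15],[0,0,0]],[[0,0,-10],[0,0,0]],[[0,0,0],[0,0,0]],[[0,0,0],[0,0,0]],[[0,0,0],[0,0,0]]])

```text
time: 10.93
eef_pos: [0.5848, 0.0272, 0.1167]
tcp_rot: [0.668, 0.744, 0.0, 0.0]
contact_force: [0.5, 1.1, -4.2]
opening: 0.116
finger_force: 80.0
```

```bash
python3 - <<'E'
from h import *
s,c,im=wshot('pics/w4.png'); print(s['time'],s['eef_pos'],tyaw(s),s['opening'],s['contact_force'],R.from_quat(s['tcp_rot']).as_matrix()[:,2])
np.save('w4.npy',[c],allow_pickle=True)
x=im[40:340,160:520,::-1]; cv2.imwrite('pics/w4c.png',cv2.resize(x,None,fx=2,fy=2,interpolation=cv2.INTER_CUBIC))
E
```

```text
10.9333 [0.5848043  0.02719693 0.11674822] 6.143144684533338 0.11578338178106602 [ 0.49921598  1.05700126 -4.16535592] [ 7.09256849e-04 -8.21078067e-05 -9.99999745e-01]
```

View pics/w4c.png

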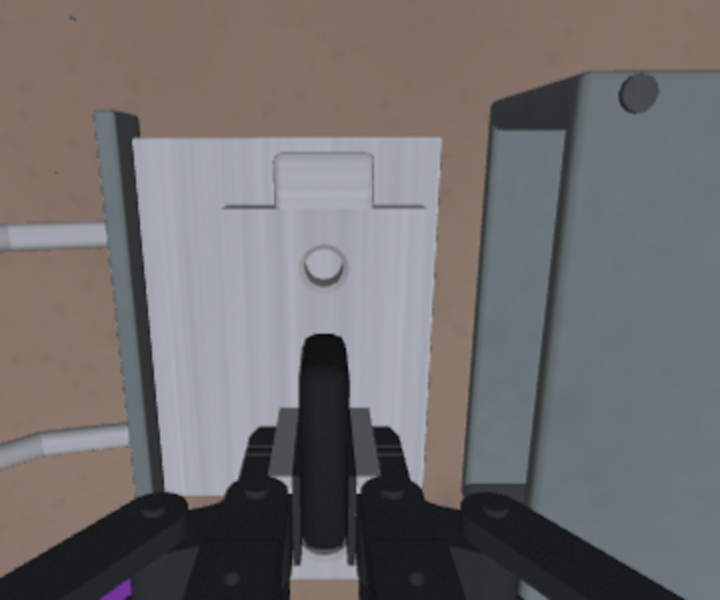

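The held plate's small hole is at crop (324,266), and the plate is square to the image. I'll work out the hole's position and the correction.

```bash
python3 - <<'E'
from h import *
c=np.load('w4.npy',allow_pickle=True)[0]; im=cv2.imread('pics/w4.png')[:,:,::-1].copy()
px=lambda x,y:(160+x/2-.25,40+y/2-.25)
tcp=np.array([.5848,.0272]); a=np.radians(6.14); tx=np.array([-np.sin(a),np.cos(a)]);ty=np.array([np.cos(a),np.sin(a)])
zt=.1167-.023+.012
for n,q in dict(hole=(324,267),tongueL=(275,154),tongueR=(372,154),shL=(275,207),shR=(372,207),gripnear=(324,338)).items():
    p=pt(c,*px(*q),zt+(.031 if n=='gripnear' else 0))[:2]-tcp; print(n,'tool x,y mm',1e3*p@tx,1e3*p@ty)
E
```

```text
hole tool x,y mm 47.3363787052317 0.2509916946651156
tongueL tool x,y mm 76.07947306410314 -12.055614122978344
tongueR tool x,y mm 76.0662988848577 12.335986920450074
shL tool x,y mm 63.00105945230733 -12.383556655158008
shR tool x,y mm 62.98517549096434 12.644870083827142
gripnear tool x,y mm 37.37485297026095 0.20600857331546107
```

step_arm(increments=[[[-7.7,0.2,-12],[0,0,0]],[[0,0,-10],[0,0,0]],[[0,0,-8],[0,0,0]],[[0,0,0],[0,0,0]],[[0,0,0],[0,0,0]],[[0,0,0],[0,0,0]]])

```text
time: 11.48
eef_pos: [0.5774, 0.0278, 0.0867]
tcp_rot: [0.668, 0.744, 0.0, 0.0]
contact_force: [0.2, -0.5, -3.8]
opening: 0.123
finger_force: 80.0
```

```bash
python3 - <<'E'
from h import *
s,c,im=wshot('pics/w5.png'); print(s['time'],s['eef_pos'],tyaw(s),s['opening'],s['contact_force'],R.from_quat(s['tcp_rot']).as_matrix()[:,2])
np.save('w5.npy',[c],allow_pickle=True)
A=im[80:230,220:420,::-1]; A=cv2.resize(A,None,fx=3,fy=3,interpolation=cv2.INTER_CUBIC)
cv2.imwrite('pics/w5c.png',A)
E
```

```text
11.4833 [0.5773556  0.02775493 0.08670747] 6.182137841175707 0.12304111490599796 [ 0.17752736 -0.51337254 -3.77246014] [ 8.50050691e-04 -1.06370215e-04 -9.99999633e-01]
```

View pics/w5c.png

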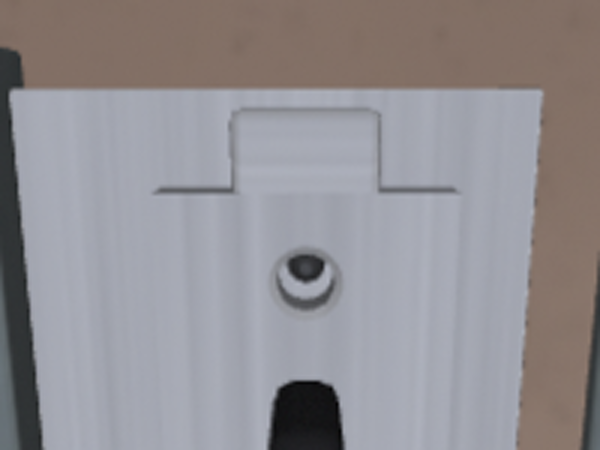

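Through the small hole (crop (306,281)) the thin pin's tip shows at about (305,266). I'll compare that with the view expected when aligned.

```bash
python3 - <<'E'
from h import *
c=np.load('w5.npy',allow_pickle=True)[0]; px=lambda x,y:(220+x/3-.33,80+y/3-.33)
h=pt(c,*px(306,281),.0757); q=(proj(c,(h[0],h[1],.056))-[219.67,79.67])*3
print(h,'pin top expected at crop',q); p=pt(c,*px(305.5,267),.056); print('pin-hole mm',1e3*(p-h)[:2], 'pin',p)
im=cv2.imread('pics/w5.png')[100:][:, :]; g=cv2.imread('pics/w5.png',0)
print(g[160:188,310:336])
E
```

```text
[0.57247096 0.07480314 0.0757    ] pin top expected at crop [305.88413718 262.60010201]
pin-hole mm [ 0.01821526 -0.8840831 ] pin [0.57248917 0.07391906 0.056     ]
[[164 163 162 162 161 161 160 161 163 163 164 163 163 164 165 166 165 164
  162 162 160 160 161 161 162 163]
 [165 163 162 161 161 161 161 161 162 161 159 158 158 161 162 165 165 164
  163 162 161 161 160 161 162 163]
 [165 163 162 162 161 161 158 158 155 150 144 142 142 148 149 156 157 160
  162 162 161 161 161 161 161 162]
 [165 163 162 161 162 157 148 143 133 132 131 131 130 131 131 132 137 146
  155 161 160 160 161 162 162 163]
 [164 163 162 160 156 144 133 131 121 117 114 113 113 115 116 124 131 131
  139 152 160 160 161 161 162 163]
 [165 164 161 151 139 131 121 113  86  66  53  52  50  63  64  91 114 123
  129 134 151 159 161 162 162 163]
 [165 163 152 136 132 128  88  51  47  49  53  54  55  52  50  48  58  89
  121 129 134 152 160 161 162 163]
 [165 156 140 135 138 118  63  42  46  51  57  62  61  57  51  47  44  41
  114 136 131 139 155 160 161 163]
 [164 148 138 139 151 122  63  41  45  51  65  73  71  63  52  
[... 1417 characters left out ...]
80  91 106
  122 143 145 146 154 161 162 163]
 [164 164 161 153 151 151 143 124 106 103  92  88  87  93  95 108 127 149
  150 148 148 154 160 162 163 164]
 [165 165 163 158 155 153 152 153 143 142 126 121 121 129 131 150 155 153
  151 149 154 160 162 162 163 164]
 [165 164 163 163 159 155 153 153 153 155 155 155 155 155 156 156 155 154
  153 157 160 161 161 162 163 164]
 [165 164 163 163 162 159 157 155 155 155 155 155 155 155 157 158 157 158
  159 162 160 161 162 162 163 164]
 [165 164 163 162 162 162 161 161 159 157 158 157 158 158 160 163 163 164
  163 163 160 161 161 162 163 164]
 [165 164 163 162 162 162 161 161 162 164 164 162 164 165 166 166 165 164
  163 163 161 161 161 161 163 164]]
```

step_arm(increments=[[[-0.1,-0.5,-4],[0,0,0]],[[0,0,-4],[0,0,0]],[[0,0,-3],[0,0,0]],[[0,0,-3],[0,0,0]],[[0,0,0],[0,0,0]],[[0,0,0],[0,0,0]]])

```text
time: 12.03
eef_pos: [0.5765, 0.0274, 0.072]
tcp_rot: [0.668, 0.744, -0.0, -0.0]
contact_force: [-0.5, -1.0, -3.9]
opening: 0.117
finger_force: 80.2
```

step_arm(increments=[[[0,0,-4],[0,0,0]],[[0,0,-4],[0,0,0]],[[0,0,-3],[0,0,0]],[[0,0,0],[0,0,0]],[[0,0,0],[0,0,0]]])

```text
time: 12.45
eef_pos: [0.5764, 0.0274, 0.0609]
tcp_rot: [0.668, 0.744, -0.0, -0.0]
contact_force: [0.6, -1.6, -5.4]
opening: 0.121
finger_force: 80.2
```

step_arm(increments=[[[0,0,-3],[0,0,0]],[[0,0,-3],[0,0,0]],[[0,0,-1.5],[0,0,0]],[[0,0,0],[0,0,0]],[[0,0,0],[0,0,0]],[[0,0,0],[0,0,0]]])

```text
time: 12.95
eef_pos: [0.5767, 0.0274, 0.0538]
tcp_rot: [0.668, 0.744, -0.0, -0.0]
contact_force: [-0.1, 0.9, -4.0]
opening: 0.122
finger_force: 80.2
```

step_arm(increments=[[[0,0,-1],[0,0,0]],[[0,0,-1],[0,0,0]],[[0,0,0],[0,0,0]],[[0,0,0],[0,0,0]],[[0,0,0],[0,0,0]]])

```text
time: 13.37
eef_pos: [0.5772, 0.0274, 0.053]
tcp_rot: [0.668, 0.744, 0.0, 0.0]
contact_force: [-2.5, 0.5, 5.6]
opening: 0.121
finger_force: 81.6
```

The plate is seated: the vertical force rose about 10 N at the expected height. Now I'll release and rise.

step_arm(increments=[[[0,0,0],[0,0,0]],[[0,0,0],[0,0,0]],[[0,0,0],[0,0,0]],[[0,0,0],[0,0,0]],[[0,0,10],[0,0,0]],[[0,0,30],[0,0,0]],[[0,0,35],[0,0,0]],[[0,0,35],[0,0,0]]], fingers=0)

```text
time: 14.03
eef_pos: [0.5761, 0.0275, 0.1629]
tcp_rot: [0.668, 0.744, -0.0, -0.001]
contact_force: [0.9, 0.1, 0.4]
opening: 0.5
finger_force: 0.0
```

step_arm(increments=[[[0,-25,0],[0,0,0]],[[0,-30,0],[0,0,0]],[[0,-25,0],[0,0,0]],[[0,0,0],[0,0,0]],[[0,0,0],[0,0,0]],[[0,0,0],[0,0,0]]])

```text
time: 14.53
eef_pos: [0.5767, -0.0524, 0.1621]
tcp_rot: [0.668, 0.744, 0.0, -0.0]
contact_force: [0.4, 0.4, -0.5]
opening: 0.502
finger_force: 0.0
```

```bash
python3 - <<'E'
from h import *
s,c,im=wshot('pics/w6.png'); print(s['time'],s['eef_pos'],s['opening'],s['contact_force'])
x=im[20:320,160:520,::-1]; cv2.imwrite('pics/w6c.png',cv2.resize(x,None,fx=2,fy=2,interpolation=cv2.INTER_CUBIC))
E
```

```text
14.5333 [ 0.5766533  -0.05235937  0.16210067] 0.5018054126132467 [ 0.4340924   0.41513662 -0.50538401]
```

View pics/w6c.png

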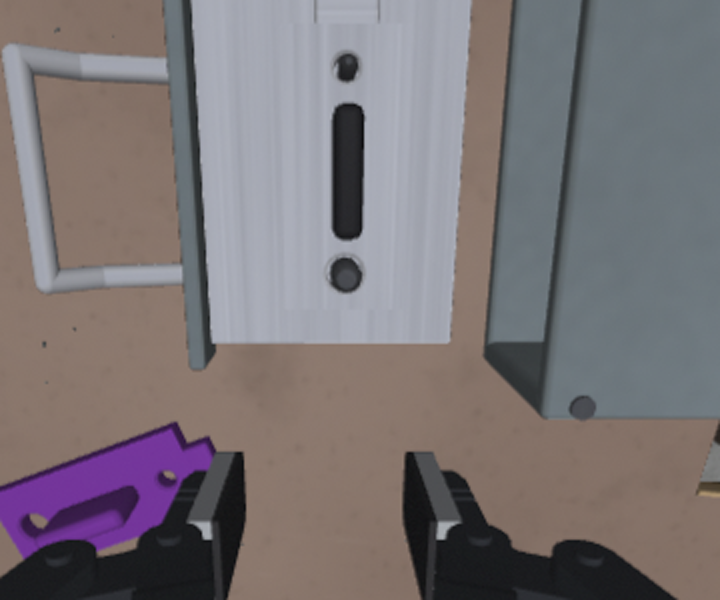

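The thin pin (crop (347,67)) and the thick pin (346,273) both stand through their holes. The plate lies flat and the tray is still out. Handing in.

```bash
python3 -c "
from plant import sign_off
print(sign_off())"
```

```text
the job is handed in; nothing more can be done
None
```

The tray is out to its stop and the clamping plate is seated over both pins and released; the job was handed in at about 14.6 s of the 51 s allowed, and the sign-off returned no verdict.

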